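# Tighten the steriliser lid by one turn of the hand wheel

### The job

The steriliser's lid has been screwed down hand-tight; now push the hand wheel on top of it round by its upright handle, clockwise seen from above, through exactly one full turn, so that the gasket is squeezed and the handle ends back where it started. Push the handle round gently with the fingertips without gripping it, do not turn the wheel on past the one turn, then draw the hand clear and leave everything else on the bench where it is.

Things in the scene. Friction and masses are not known exactly. Their poses are not given: they have to be found in the camera images.
- steriliser: round bench-top steriliser, heavy, does not move: white base 232 mm across, aluminium pot, domed lid with gauge, safety valve and vent cock near its edge (all lower than the wheel), steel bridge 284 mm long across the lid along its y. Origin: centre of its underside on the bench; z is up and is the wheel's axis; its small control panel faces its -x
- wheel (a joint): angle of the hand wheel (rad): 0 at the start (hand-tight), growing as it turns clockwise seen from above, 6.283 after one full turn. Stiff: about 4 N of sideways push on its handle turns it; it does not coast, stays where it is left and has no end stop. One turn draws wheel and lid 4 mm down
- wheel_hub (a point): middle of the hand wheel, on its upright axis, at mid-height of its rim, 260 mm above the bench at the start. Steel wheel lying level on top of the steriliser: rim 150 mm across on its centre line and 16 mm thick, three spokes, hub 34 mm across; rim top 8 mm and hub top 17 mm above this point
- handle: the wheel's handle: black plastic grip 25 mm across and 60 mm tall, standing upright on the rim, 75 mm from the wheel's axis, free to spin about its own upright pin. Origin: centre of its lower end, 12 mm above the height of wheel_hub; z up. At the start it stands on the side of the wheel towards the control panel (the steriliser's -x)
- vial_a: small white reagent vial with a screw cap, 32 mm across, 58 mm tall; a loose bystander on the bench, to be left where it is. Origin: centre of its underside
- vial_b: a second vial of the same size, 32 mm across, 58 mm tall; a loose bystander on the bench, to be left where it is. Origin: centre of its underside
- beaker: glass beaker, 68 mm across, 90 mm tall; a loose bystander on the bench, to be left where it is. Origin: centre of its underside
- tweezers: steel tweezers lying flat, 145 mm long, 8 mm high; a loose bystander on the bench, to be left where it is. Origin: centre of its underside
- plate: 96-well plate, 86 x 128 x 16 mm; a loose bystander on the bench, to be left where it is. Origin: centre of its underside
- kit_box: white carton, 110 x 190 x 85 mm; a loose bystander on the bench, to be left where it is. Origin: centre of its underside
- pen_pot: plastic pot of pens, 80 mm across, 165 mm tall with the pens; a loose bystander on the bench, to be left where it is. Origin: centre of its underside
- wash_bottle: white plastic bottle, 66 mm across, 150 mm tall; a loose bystander on the bench, to be left where it is. Origin: centre of its underside

How it is judged:
By the outcome, as a careful person would: the job done as asked, in the order asked, and still so for the second after the job is handed in, with the robot touching nothing.
It also fails if it takes over 58 s, if anything falls off the work surface, if the arm or the gripper's body presses on something with over 40 N, if the wrist force passes 120 N, or if a joint passes its speed limit or range.

### The arm

A 6-joint arm with a two-finger parallel gripper is mounted at the origin on the work surface. World frame = base frame: x ahead of the robot, y to its left, z up, the work surface at z = 0. Lengths are in mm, angles in rad, forces in N, time in s.
With the tool pointing down it reaches from about 400 to 925 mm from the base axis. Payload 3.4 kg.
Tool frame: the origin (TCP) lies between the finger pads; the fingertips stand 8 mm ahead of it and the grasp point (between the pads) lies 11 mm behind it (env.tip_reach is the distance from the TCP to the fingertips, in mm); z points along the fingers, x is the direction in which the jaws open and shut, and the axes are right-handed (so a half turn about z gives the same grasp; the last joint's range is limited). The gripper opens to 85 mm and grips with 20 to 120 N. Pads are 22 mm wide; open, the fingers measure 114 mm over their backs; the gripper's body (76 mm by 85 mm) begins 54 mm behind the grasp point. The pads swing forward as they close: fully open they stand 13 mm farther back than shut.
Start: joints at [-1.198, 0.307, 1.506, -0, 1.328, -0.073], TCP at [247.906, -518.819, 239.305] pointing down, gripper open.
Joint ranges: [-3.12, 3.12], [-1.05, 2.28], [0.14, 2.33], [-1.42, 4.57], [0.1, 2.73], [-2.68, 2.68]. Speed limits (rad/s): [2.57, 2.57, 3.14, 3.14, 3.14, 3.14].

### API

Orientations are given as a rotation vector (axis times angle).
In Python, from workcell import telemetry, camera, camera_model, env gives the robot as it stands.
- The arm moves only by the tool apply_moves, never from a script. Its arguments are lists of equal length, an entry for each row: "linear": the shift along the tool's x, y, z in units of 25 mm (1.0 is 25 mm), a list of three; "turn": the turn, a rotation vector about the tool's x, y, z in units of 5 degrees (1.0 is 5 degrees), a list of three; "grip": the opening, from -1 (shut) to 1 (fully open), so that 0 is half open. In form: {"linear": [[x, y, z], ...], "turn": [[ax, ay, az], ...], "grip": [grip, ...]}. A call has 1 to 10 rows; each row shifts and turns the commanded pose from where the row before left it, along the tool's axes as they then stand; what a row does not reach is not made up. A row lasts 1/10 s, in which the tool goes at most 50 mm and 8.59 degrees, less where a joint would pass 70% of its speed; a pose out of reach is approached as far as the arm can. A call is refused whole if a number of a shift passes 1 or a number of a turn 1, either way. A call with a gripper value outside its range is refused whole. The fingers move at their own pace and stop on an object; the grip force is fixed at half the most. Time passes only in rows, so rows that do not move let the fingers close. It gives the time, the measured TCP pose, the force and the opening at its end, in the units of the state.
- telemetry.get_obs(): the state, without advancing time (a new reading comes with each control period).
- camera(name): name is "side" or "top"; returns the picture (400x640x3 uint8, red, green, blue); there is no depth.
- camera_model(name): a dict with "fx", "fy", "cx", "cy" (pixels), "k1" (the pictures are not rectified: a ray, as slopes to the right and down, at radius r is drawn at 1 + k1 r^2 times it, then the intrinsics apply), "xyz" and "attitude" of the camera in the world. Camera axes: x right, y up, looking along -z (the intrinsics and any distortion apply to the point x, -y, -z); pixel columns grow to the right and rows downward; lengths in mm; the calibration is good to about 2 mm. A picture is of the moment at which its call begins. camera_model takes no time and is no camera call.
- env.finish_job(): hands the job in, once; it reports no verdict.
The state is a dict: "time": time; "joint_positions": joint angles; "dq": joint speeds; "joint_efforts": joint torques, N m; "ee_pos": TCP position; "orientation": TCP orientation; "ft_force": force on the tool from outside, world axes, zero at the start; "wrist_torque": the same for the moment, N m; "gripper_width": finger opening in mm.
Only numpy, scipy, OpenCV 4.12 (cv2) and the standard library are available. Lean on these libraries where they do the work, as an engineer would, in place of code of your own. Each camera call takes 0.05 s, during which the arm holds its last target. There are 200 camera calls.

## Working session

There is one attempt and no reset: what is moved stays moved. The work goes in short steps, Python scripts to look and compute and a tool call to move; the robot and the scene stay as the last step left them, time stands still between calls to the robot, and variables do not carry over. Pictures are saved under pics/ and viewed, about 8 in all and at most 12, crops included, and the job is handed in when it is done.

Besides the shell and the picture viewer there is one more tool, called after ">>>" in YAML: its name, and indented under it one key for each argument. apply_moves: Moves the arm, as the interface text tells. Its arguments: {"type":"object","properties":{"linear":{"type":"array"},"turn":{"type":"array"},"grip":{"type":"array"}},"required":["linear","turn","grip"]}

```bash
mkdir -p pics; ls; python3 - <<'E'
from workcell import telemetry, camera, camera_model, env
import cv2
for n in("side","top"):
    cv2.imwrite(f"pics/{n}0.png",camera(n)[:,:,::-1]); print(n,camera_model(n))
print(telemetry.get_obs(),env.tip_reach)
E
```

```text
pics
side {'fx': 413.03149916421336, 'fy': 413.03149916421336, 'cx': 314.13675812813403, 'cy': 200.41591283400834, 'k1': -0.05877459889327288, 'xyz': array([ -47.44091654, 1093.2618838 , 1017.66287864]), 'attitude': array([ 0.34009023, -1.23930375, -2.35126932])}
top {'fx': 393.1813694227378, 'fy': 393.1813694227378, 'cx': 323.9470027255269, 'cy': 198.0467633188528, 'k1': -0.030697893071527114, 'xyz': array([ 437.80827329,   20.57651502, 1461.55371806]), 'attitude': array([ 0.08725842, -0.11086301, -1.57641418])}
{'time': 0.1, 'joint_positions': array([-1.19850677e+00,  3.07502329e-01,  1.50752041e+00, -2.25042835e-06,
        1.32842871e+00, -7.34877649e-02]), 'dq': array([-0.00090307, -0.00015488, -0.00355155, -0.00165421,  0.0009097 ,
       -0.00066254]), 'joint_efforts': array([-3.48633203e-04, -4.58528388e+01, -2.52606225e+01, -2.60698307e-04,
        5.59834167e-03, -1.67566628e-05]), 'ee_pos': array([ 247.67809283, -518.24783959,  238.47921369]), 'orientation': array([-2.65660150e+00,  1.67485594e+00,  2.35013079e-03]), 'ft_force': array([ 0.43178056, -0.61442021, -0.98205032]), 'wrist_torque': array([ 0.04232662, -0.06509843, -0.00261737]), 'gripper_width': 85.18694415282694} 8.0
```

View pics/side0.png

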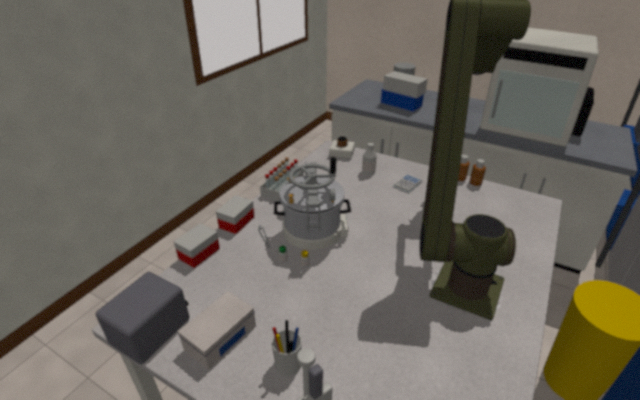

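View pics/top0.png

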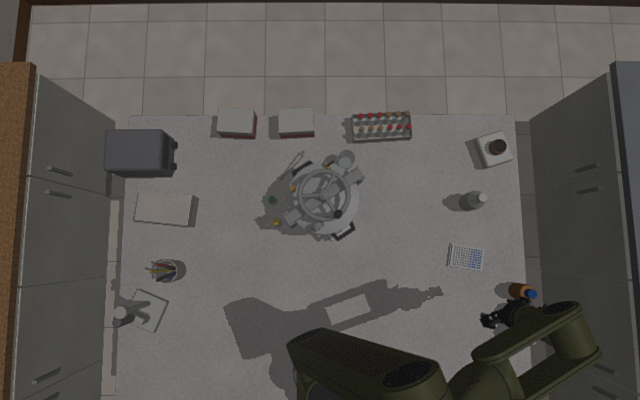

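Top view: the wheel is centred at about (325,195) and the black handle at about (338,213). The vials are near (272,200) and (277,222), the beaker near (345,160) and the tweezers near (297,160). I'll zoom in and fit the positions.

```bash
cat > h.py <<'E'
import numpy as np, cv2
from scipy.spatial.transform import Rotation as R
from workcell import telemetry, camera, camera_model, env
def proj(n,P):
    m=camera_model(n); p=R.from_rotvec(m['attitude']).inv().apply(np.atleast_2d(P)-m['xyz'])
    s=np.c_[p[:,0],-p[:,1]]/-p[:,2:]; s=s*(1+m['k1']*(s**2).sum(1,keepdims=True))
    return s*[m['fx'],m['fy']]+[m['cx'],m['cy']]
def unproj(n,uv,z):
    m=camera_model(n); d=(np.array(uv,float)-[m['cx'],m['cy']])/[m['fx'],m['fy']]; s=d.copy()
    for _ in range(8): s=d/(1+m['k1']*(s@s))
    r=R.from_rotvec(m['attitude']).apply([s[0],-s[1],-1]); return m['xyz']+r*(z-m['xyz'][2])/r[2]
def crop(n,img,x,y,w,h,f,name): 
    c=cv2.resize(img[y:y+h,x:x+w,::-1],None,fx=f,fy=f,interpolation=cv2.INTER_CUBIC); c=np.clip(c*1.6,0,255).astype('uint8')
    cv2.imwrite(f"pics/{name}.png",c)
E
python3 - <<'E'
from h import *
im=cv2.imread('pics/top0.png')[:,:,::-1]; crop('top',im,250,135,130,115,5,'topz')
im=cv2.imread('pics/side0.png')[:,:,::-1]; crop('side',im,250,145,110,120,5,'sidez')
print(unproj('top',(325,195),260),unproj('top',(338,213),332))
E
```

```text
[599.40465823  -1.49424112 260.        ] [537.08724298 -37.18752576 332.        ]
```

View pics/topz.png

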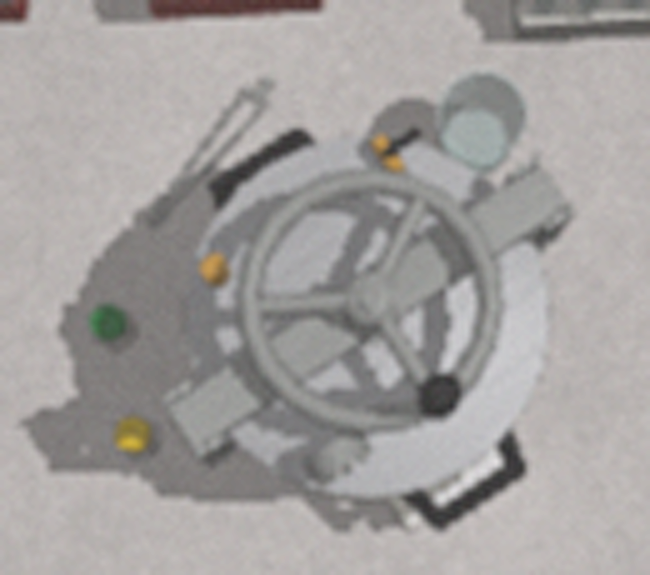

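View pics/sidez.png

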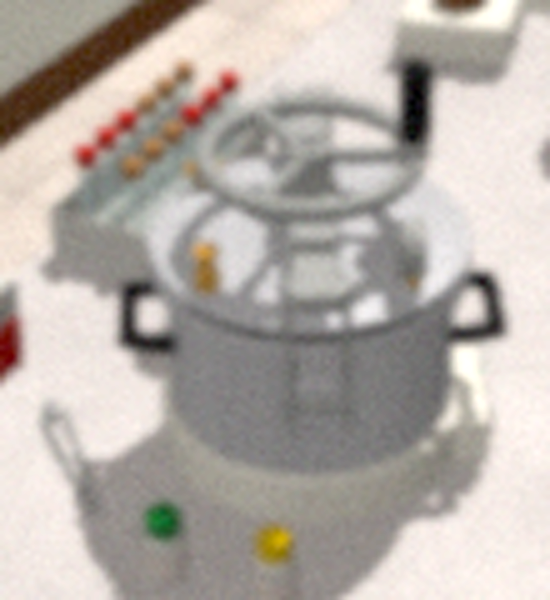

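The zoomed crops show the following:
- **Top crop:** the rim outline spans u 243–502 and v 170–428. The handle top is at (440,394).
- **Side crop:** the rim spans u 198–428 and v 95–215. The handle runs from (416,66) to (412,140).

The handle stands on the panel side, at a world angle of about -150°.

```bash
python3 - <<'E'
from h import *
from scipy.optimize import least_squares
f=lambda p,ox,oy:(np.array(p)+.5)/5-.5+[ox,oy]
T=[f((372.5,299),250,135),f((440,394),250,135)]; S=[f((313,155),250,145),f((416,69),250,145)]
def pts(q): x,y,a=q; return np.array([[x,y,260],[x+75*np.cos(a),y+75*np.sin(a),330]])
for w in [(1,1),(1,0),(0,1)]:
    r=least_squares(lambda q:np.r_[w[0]*(proj('top',pts(q))-T).ravel(),w[1]*(proj('side',pts(q))-S).ravel()],[600,0,-2.6])
    print(w,r.x[:2],np.degrees(r.x[2]),r.fun.round(2))
E
```

```text
(1, 1) [600.84958449   1.77262064] -150.17795471894286 [-0.16  0.14 -0.2   0.12 -0.43 -0.49  0.37 -0.61]
(1, 0) [601.22660626   1.22872788] -150.16277686232672 [ 0.01  0.02 -0.01 -0.02 -0.   -0.    0.   -0.  ]
(0, 1) [599.2164597   4.5764606] -151.00863379454364 [-0.    0.   -0.    0.   -0.43 -0.02  0.42 -0.02]
```

```bash
cat >> h.py <<'E'
C0=np.array([600.9,1.8]); PH0=-150.2
u=lambda a:np.array([np.cos(np.radians(a)),np.sin(np.radians(a))])
def rows(path,cur=None):
    """path: list of (x,y,z,psi_y deg); rows in tool units, chained with rounding, tool down"""
    o=telemetry.get_obs(); M=R.from_rotvec(o['orientation']); ex=M.apply([1,0,0])
    print('now',o['ee_pos'].round(1),'tilt',np.degrees(np.arccos(-M.apply([0,0,1])[2])).round(2))
    if cur is None: a=np.degrees(np.arctan2(ex[1],ex[0]))-90; cur=[*o['ee_pos'],a]
    x,y,z,a=cur; L=[];T=[]
    for X,Y,Z,A in path:
        d=np.array([X-x,Y-y]); ey=u(a); ex=u(a+90)
        l=np.round([d@ex/25,d@ey/25,(z-Z)/25],2); t=np.round(-(((A-a)+180)%360-180)/5,2)
        assert abs(l).max()<=1 and abs(t)<=1,(l,t)
        p=np.array([x,y])+25*(l[0]*ex+l[1]*ey); x,y=p; z-=25*l[2]; a-=5*t; L.append(l.tolist());T.append([0,0,float(t)])
    for i in range(0,len(L),10): print(str(L[i:i+10]).replace(' ',''),'\n ',[t[2] for t in T[i:i+10]])
    return [x,y,z,a]
E
python3 - <<'E'
from h import *
o=telemetry.get_obs(); p=o['ee_pos']
g=np.array([555,-76.]); N=42
P=[(p[0],p[1],p[2]+25*k,-154.5) for k in range(1,7)]
z=P[-1][2]
for k in range(1,N+1):
    s=k/N; P.append((*(p[:2]+(g-p[:2])*s),z,-154.5+206.5*s))
print(rows(P))
E
```

```text
now [ 247.7 -518.2  238.5] tilt 0.11
[[0.0,0.0,-1.0],[0.0,0.0,-1.0],[0.0,0.0,-1.0],[0.0,0.0,-1.0],[0.0,0.0,-1.0],[0.0,0.0,-1.0],[-0.25,-0.45,0.0],[-0.22,-0.46,0.0],[-0.17,-0.48,0.0],[-0.14,-0.5,0.0]] 
  [0.01, -0.0, -0.0, -0.0, -0.0, -0.0, -0.99, -0.98, -0.98, -0.99]
[[-0.08,-0.5,0.0],[-0.05,-0.52,0.0],[-0.0,-0.51,0.0],[0.04,-0.51,0.0],[0.09,-0.51,0.0],[0.12,-0.49,0.0],[0.18,-0.49,0.0],[0.21,-0.46,0.0],[0.25,-0.45,0.0],[0.29,-0.43,0.0]] 
  [-0.98, -0.98, -0.99, -0.98, -0.98, -0.99, -0.98, -0.98, -0.99, -0.98]
[[0.32,-0.39,0.0],[0.36,-0.37,0.0],[0.38,-0.34,0.0],[0.42,-0.3,0.0],[0.44,-0.27,0.0],[0.46,-0.22,0.0],[0.47,-0.19,0.0],[0.5,-0.15,0.0],[0.5,-0.1,0.0],[0.51,-0.06,0.0]] 
  [-0.98, -0.99, -0.98, -0.98, -0.99, -0.98, -0.98, -0.99, -0.98, -0.98]
[[0.51,-0.01,0.0],[0.51,0.03,0.0],[0.51,0.07,0.0],[0.5,0.11,0.0],[0.49,0.16,0.0],[0.47,0.2,0.0],[0.45,0.24,0.0],[0.44,0.28,0.0],[0.4,0.31,0.0],[0.38,0.35,0.0]] 
  [-0.99, -0.98, -0.98, -0.99, -0.98, -0.98, -0.99, -0.98, -0.98, -0.99]
[[0.35,0.38,0.0],[0.31,0.4,0.0],[0.28,0.43,0.0],[0.24,0.46,0.0],[0.19,0.47,0.0],[0.16,0.49,0.0],[0.12,0.5,0.0],[0.07,0.51,0.0]] 
  [-0.98, -0.98, -0.99, -0.98, -0.98, -0.99, -0.98, -0.98]
[np.float64(555.0879357171724), np.float64(-75.93916820552889), np.float64(388.47921369237457), np.float64(51.99119736690329)]
```

>>> apply_moves:
  linear:
    - [0, 0, -1]
    - [0, 0, -1]
    - [0, 0, -1]
    - [0, 0, -1]
    - [0, 0, -1]
    - [0, 0, -1]
    - [-0.25, -0.45, 0]
    - [-0.22, -0.46, 0]
    - [-0.17, -0.48, 0]
    - [-0.14, -0.5, 0]
  turn:
    - [0, 0, 0]
    - [0, 0, 0]
    - [0, 0, 0]
    - [0, 0, 0]
    - [0, 0, 0]
    - [0, 0, 0]
    - [0, 0, -0.98]
    - [0, 0, -0.98]
    - [0, 0, -0.98]
    - [0, 0, -0.98]
  grip: [-1, -1, -1, -1, -1, -1, -1, -1, -1, -1]

```text
time: 1.1
ee_pos: [277.2, -476.0, 388.8]
orientation: [-2.905, 1.193, 0.001]
ft_force: [0.3, -1.3, -0.1]
gripper_width: 0.2
```

>>> apply_moves:
  linear:
    - [-0.08, -0.5, 0]
    - [-0.05, -0.52, 0]
    - [0, -0.51, 0]
    - [0.04, -0.51, 0]
    - [0.09, -0.51, 0]
    - [0.12, -0.49, 0]
    - [0.18, -0.49, 0]
    - [0.21, -0.46, 0]
    - [0.25, -0.45, 0]
    - [0.29, -0.43, 0]
  turn:
    - [0, 0, -0.98]
    - [0, 0, -0.98]
    - [0, 0, -0.99]
    - [0, 0, -0.98]
    - [0, 0, -0.98]
    - [0, 0, -0.99]
    - [0, 0, -0.98]
    - [0, 0, -0.98]
    - [0, 0, -0.99]
    - [0, 0, -0.98]
  grip: [-1, -1, -1, -1, -1, -1, -1, -1, -1, -1]

```text
time: 2.1
ee_pos: [350.6, -370.6, 388.8]
orientation: [-3.138, -0.123, 0.001]
ft_force: [-0.4, -0.3, -0.5]
gripper_width: -0.2
```

>>> apply_moves:
  linear:
    - [0.32, -0.39, 0]
    - [0.36, -0.37, 0]
    - [0.38, -0.34, 0]
    - [0.42, -0.3, 0]
    - [0.44, -0.27, 0]
    - [0.46, -0.22, 0]
    - [0.47, -0.19, 0]
    - [0.5, -0.15, 0]
    - [0.5, -0.1, 0]
    - [0.51, -0.06, 0]
  turn:
    - [0, 0, -0.98]
    - [0, 0, -0.99]
    - [0, 0, -0.98]
    - [0, 0, -0.98]
    - [0, 0, -0.99]
    - [0, 0, -0.98]
    - [0, 0, -0.98]
    - [0, 0, -0.99]
    - [0, 0, -0.98]
    - [0, 0, -0.98]
  grip: [-1, -1, -1, -1, -1, -1, -1, -1, -1, -1]

```text
time: 3.1
ee_pos: [423.7, -265.5, 388.8]
orientation: [-2.803, -1.417, 0.001]
ft_force: [-0.1, -1.3, -0.4]
gripper_width: 0.3
```

>>> apply_moves:
  linear:
    - [0.51, -0.01, 0]
    - [0.51, 0.03, 0]
    - [0.51, 0.07, 0]
    - [0.5, 0.11, 0]
    - [0.49, 0.16, 0]
    - [0.47, 0.2, 0]
    - [0.45, 0.24, 0]
    - [0.44, 0.28, 0]
    - [0.4, 0.31, 0]
    - [0.38, 0.35, 0]
  turn:
    - [0, 0, -0.99]
    - [0, 0, -0.98]
    - [0, 0, -0.98]
    - [0, 0, -0.99]
    - [0, 0, -0.98]
    - [0, 0, -0.98]
    - [0, 0, -0.99]
    - [0, 0, -0.98]
    - [0, 0, -0.98]
    - [0, 0, -0.99]
  grip: [-1, -1, -1, -1, -1, -1, -1, -1, -1, -1]

```text
time: 4.1
ee_pos: [496.9, -160.4, 388.8]
orientation: [-1.958, -2.455, 0.001]
ft_force: [0.8, -0.9, 0.4]
gripper_width: 0.1
```

>>> apply_moves:
  linear:
    - [0.35, 0.38, 0]
    - [0.31, 0.4, 0]
    - [0.28, 0.43, 0]
    - [0.24, 0.46, 0]
    - [0.19, 0.47, 0]
    - [0.16, 0.49, 0]
    - [0.12, 0.5, 0]
    - [0.07, 0.51, 0]
    - [0, 0, 0]
    - [0, 0, 0]
  turn:
    - [0, 0, -0.98]
    - [0, 0, -0.98]
    - [0, 0, -0.99]
    - [0, 0, -0.98]
    - [0, 0, -0.98]
    - [0, 0, -0.99]
    - [0, 0, -0.98]
    - [0, 0, -0.98]
    - [0, 0, 0]
    - [0, 0, 0]
  grip: [-1, -1, -1, -1, -1, -1, -1, -1, -1, -1]

```text
time: 5.1
ee_pos: [555.7, -75.0, 388.8]
orientation: [-1.028, -2.968, 0.003]
ft_force: [-0.3, 0.4, -0.7]
gripper_width: -0.6
```

>>> apply_moves:
  linear:
    - [0, 0, 0.7]
    - [0, 0, 0.7]
    - [0, 0, 0.7]
    - [0, 0, 0.7]
    - [0, 0, 0.5]
    - [0, 0, 0.4]
    - [0, 0, 0]
    - [0, 0, 0]
  turn:
    - [0, 0, 0]
    - [0, 0, 0]
    - [0, 0, 0]
    - [0, 0, 0]
    - [0, 0, 0]
    - [0, 0, 0]
    - [0, 0, 0]
    - [0, 0, 0]
  grip: [-1, -1, -1, -1, -1, -1, -1, -1]

```text
time: 5.9
ee_pos: [556.2, -75.3, 297.2]
orientation: [1.029, 2.968, -0.002]
ft_force: [-0.5, -0.9, 0.5]
gripper_width: -0.1
```

```bash
python3 - <<'E'
from h import *
a=camera('side');b=camera('top'); crop('s',a,285,105,90,90,6,'s1'); crop('t',b,285,150,90,90,6,'t1')
cv2.imwrite('pics/both1.png',np.hstack([cv2.resize(cv2.imread('pics/s1.png'),(400,400)),cv2.resize(cv2.imread('pics/t1.png'),(400,400))]))
o=telemetry.get_obs(); print(o['time'],np.degrees(o['joint_positions']).round(1),o['ee_pos'],o['ft_force'])
E
```

```text
6.0 [-1.190e+01  1.420e+01  8.260e+01 -1.000e-01  8.310e+01 -1.537e+02] [556.60162444 -75.2559058  297.76688765] [-0.11444576  0.54622164  0.17537053]
```

View pics/both1.png

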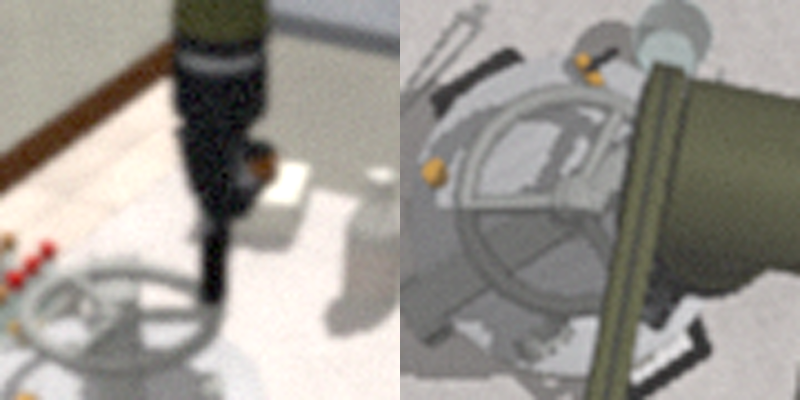

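The side view shows the closed fingers beside the handle, clear above the rim. Joint 6 is right at its limit, so I'm turning it back a little now.

>>> apply_moves:
  linear:
    - [0, 0, 0]
    - [0, 0, 0]
  turn:
    - [0, 0, 0.8]
    - [0, 0, 0]
  grip: [-1, -1]

```text
time: 6.2
ee_pos: [556.5, -75.1, 297.7]
orientation: [1.131, 2.929, -0.002]
ft_force: [0.0, 0.4, 0.3]
gripper_width: -0.0
```

```bash
python3 - <<'E'
from h import *
o=telemetry.get_obs(); print(o['time'],o['joint_positions'].round(4),o['ee_pos'],o['ft_force'],R.from_rotvec(o['orientation']).apply([0,1,0]))
E
```

```text
6.2 [-2.0840e-01  2.4800e-01  1.4420e+00 -1.6000e-03  1.4498e+00 -2.6127e+00] [556.52592018 -75.13527888 297.73522884] [0.00973773 0.37403646 0.32378305] [ 6.72162689e-01  7.40403339e-01 -4.62501968e-04]
```

```bash
cat >> h.py <<'E'
HX,HY,RH=14.5,11.,12.5
def push(th,psi):  # pusher TCP for wheel turn th (deg cw), tool y heading psi
    ph=PH0-th; H=C0+75*u(ph); ex,ey=u(psi+90),u(psi)
    if th<65: return H-RH*u(ph-90)-HX*ex-HY*ey
    s=HX*max(0,1-(th-65)/100); return H-(RH+HY)*ey-s*ex
def psi(th): return 47.8-max(0,th-65)*288/295
def plan(ths,z=297.5): return [(*push(t,psi(t)),z,psi(t)) for t in ths]
E
python3 - <<'E'
from h import *
print(rows(plan([-9,-4]+list(range(0,341,5)))))
E
```

```text
now [556.5 -75.1 297.7] tilt 0.14
[[0.15,-0.01,0.01],[0.26,0.01,-0.0],[0.21,0.02,-0.0],[0.26,0.06,-0.0],[0.26,0.07,-0.0],[0.25,0.09,-0.0],[0.24,0.12,-0.0],[0.22,0.14,-0.0],[0.22,0.15,-0.0],[0.2,0.18,-0.0]] 
  [-0.01, 0.0, 0.0, 0.0, 0.0, 0.0, 0.0, 0.0, 0.0, 0.0]
[[0.18,0.19,-0.0],[0.17,0.21,-0.0],[0.15,0.22,-0.0],[0.12,0.23,-0.0],[0.11,0.24,-0.0],[0.15,0.25,-0.0],[0.13,0.21,-0.0],[0.13,0.22,-0.0],[0.13,0.23,-0.0],[0.13,0.22,-0.0]] 
  [0.0, 0.0, 0.0, 0.0, 0.0, 0.0, 0.98, 0.98, 0.97, 0.98]
[[0.13,0.23,-0.0],[0.13,0.23,-0.0],[0.13,0.23,-0.0],[0.12,0.24,-0.0],[0.13,0.23,-0.0],[0.13,0.24,-0.0],[0.12,0.25,-0.0],[0.13,0.24,-0.0],[0.12,0.25,-0.0],[0.12,0.25,-0.0]] 
  [0.97, 0.98, 0.98, 0.97, 0.98, 0.98, 0.97, 0.98, 0.97, 0.98]
[[0.12,0.25,-0.0],[0.13,0.26,-0.0],[0.12,0.25,-0.0],[0.12,0.26,-0.0],[0.12,0.27,-0.0],[0.12,0.26,-0.0],[0.09,0.27,-0.0],[0.09,0.26,-0.0],[0.08,0.27,-0.0],[0.09,0.26,-0.0]] 
  [0.98, 0.97, 0.98, 0.98, 0.97, 0.98, 0.97, 0.98, 0.98, 0.97]
[[0.09,0.27,-0.0],[0.09,0.26,-0.0],[0.08,0.27,-0.0],[0.09,0.26,-0.0],[0.08,0.27,-0.0],[0.09,0.26,-0.0],[0.08,0.27,-0.0],[0.09,0.26,-0.0],[0.08,0.27,-0.0],[0.08,0.26,-0.0]] 
  [0.98, 0.98, 0.97, 0.98, 0.98, 0.97, 0.98, 0.97, 0.98, 0.98]
[[0.09,0.27,-0.0],[0.08,0.26,-0.0],[0.08,0.27,-0.0],[0.08,0.26,-0.0],[0.08,0.27,-0.0],[0.08,0.26,-0.0],[0.08,0.27,-0.0],[0.07,0.26,-0.0],[0.08,0.27,-0.0],[0.08,0.26,-0.0]] 
  [0.97, 0.98, 0.98, 0.97, 0.98, 0.97, 0.98, 0.98, 0.97, 0.98]
[[0.08,0.27,-0.0],[0.07,0.26,-0.0],[0.08,0.27,-0.0],[0.07,0.26,-0.0],[0.08,0.27,-0.0],[0.07,0.26,-0.0],[0.08,0.27,-0.0],[0.07,0.26,-0.0],[0.07,0.27,-0.0],[0.07,0.26,-0.0]] 
  [0.98, 0.97, 0.98, 0.97, 0.98, 0.98, 0.97, 0.98, 0.98, 0.97]
[[0.08,0.27,-0.0]] 
  [0.98]
[np.float64(570.212488451821), np.float64(-70.86800724674316), np.float64(297.48522884297455), np.float64(-220.684145292907)]
```

>>> apply_moves:
  linear:
    - [0.15, -0.01, 0]
    - [0.26, 0.01, 0]
    - [0.21, 0.02, 0]
    - [0.26, 0.06, 0]
    - [0.26, 0.07, 0]
    - [0.25, 0.09, 0]
  turn:
    - [0, 0, 0]
    - [0, 0, 0]
    - [0, 0, 0]
    - [0, 0, 0]
    - [0, 0, 0]
    - [0, 0, 0]
  grip: [-1, -1, -1, -1, -1, -1]

```text
time: 6.8
ee_pos: [533.5, -48.3, 296.8]
orientation: [1.131, 2.93, -0.007]
ft_force: [-0.8, -4.6, 0.4]
gripper_width: 0.2
```

Contact force is about 4.6 N and opposes the push, as expected. Continuing.

>>> apply_moves:
  linear:
    - [0.24, 0.12, 0]
    - [0.22, 0.14, 0]
    - [0.22, 0.15, 0]
    - [0.2, 0.18, 0]
    - [0.18, 0.19, 0]
    - [0.17, 0.21, 0]
    - [0.15, 0.22, 0]
    - [0.12, 0.23, 0]
    - [0.11, 0.24, 0]
    - [0.15, 0.25, 0]
  turn:
    - [0, 0, 0]
    - [0, 0, 0]
    - [0, 0, 0]
    - [0, 0, 0]
    - [0, 0, 0]
    - [0, 0, 0]
    - [0, 0, 0]
    - [0, 0, 0]
    - [0, 0, 0]
    - [0, 0, 0]
  grip: [-1, -1, -1, -1, -1, -1, -1, -1, -1, -1]

```text
time: 7.8
ee_pos: [534.9, 18.4, 297.0]
orientation: [1.131, 2.929, -0.002]
ft_force: [0.7, -5.6, 0.4]
gripper_width: -0.1
```

```bash
python3 - <<'E'
from h import *
o=telemetry.get_obs(); print(o['ee_pos'],o['ft_force'],push(65,psi(65)),o['joint_positions'][5])
print(rows(plan(range(70,341,5))[:20]))
a=camera('side');b=camera('top'); crop('s',a,275,120,110,80,6,'s2'); 
E
```

```text
[534.9276493   18.38088845 297.04833087] [ 0.67746095 -5.56112442  0.44392287] [534.57036542  17.88356715] -2.4475740942701827
now [534.9  18.4 297. ] tilt 0.13
[[0.13,0.19,-0.02],[0.13,0.22,0.0],[0.13,0.23,0.0],[0.13,0.22,0.0],[0.13,0.23,0.0],[0.13,0.23,0.0],[0.12,0.23,0.0],[0.13,0.24,0.0],[0.13,0.23,0.0],[0.12,0.24,0.0]] 
  [0.97, 0.98, 0.97, 0.98, 0.98, 0.97, 0.98, 0.97, 0.98, 0.98]
[[0.13,0.25,0.0],[0.12,0.24,0.0],[0.13,0.25,0.0],[0.12,0.25,0.0],[0.12,0.25,0.0],[0.12,0.26,0.0],[0.12,0.25,0.0],[0.12,0.26,0.0],[0.12,0.26,0.0],[0.12,0.27,0.0]] 
  [0.97, 0.98, 0.98, 0.97, 0.98, 0.97, 0.98, 0.98, 0.97, 0.98]
[np.float64(638.908040432176), np.float64(72.49835579920016), np.float64(297.5483308654705), np.float64(-49.82950183033348)]
```

View pics/s2.png

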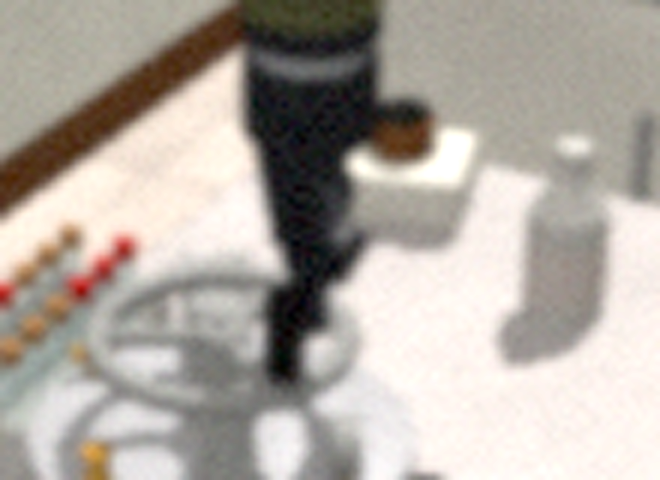

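The handle, at about (283,350), has moved round with the fingers behind it. Pushing on.

>>> apply_moves:
  linear:
    - [0.13, 0.19, 0]
    - [0.13, 0.22, 0]
    - [0.13, 0.23, 0]
    - [0.13, 0.22, 0]
    - [0.13, 0.23, 0]
    - [0.13, 0.23, 0]
    - [0.12, 0.23, 0]
    - [0.13, 0.24, 0]
    - [0.13, 0.23, 0]
    - [0.12, 0.24, 0]
  turn:
    - [0, 0, 0.97]
    - [0, 0, 0.98]
    - [0, 0, 0.97]
    - [0, 0, 0.98]
    - [0, 0, 0.98]
    - [0, 0, 0.97]
    - [0, 0, 0.98]
    - [0, 0, 0.97]
    - [0, 0, 0.98]
    - [0, 0, 0.98]
  grip: [-1, -1, -1, -1, -1, -1, -1, -1, -1, -1]

```text
time: 8.9
ee_pos: [568.4, 70.5, 296.3]
orientation: [-2.242, -2.196, 0.004]
ft_force: [-4.3, -0.4, 2.5]
gripper_width: -0.1
```

>>> apply_moves:
  linear:
    - [0.13, 0.25, 0]
    - [0.12, 0.24, 0]
    - [0.13, 0.25, 0]
    - [0.12, 0.25, 0]
    - [0.12, 0.25, 0]
    - [0.12, 0.26, 0]
    - [0.12, 0.25, 0]
    - [0.12, 0.26, 0]
    - [0.12, 0.26, 0]
    - [0.12, 0.27, 0]
  turn:
    - [0, 0, 0.97]
    - [0, 0, 0.98]
    - [0, 0, 0.98]
    - [0, 0, 0.97]
    - [0, 0, 0.98]
    - [0, 0, 0.97]
    - [0, 0, 0.98]
    - [0, 0, 0.98]
    - [0, 0, 0.97]
    - [0, 0, 0.98]
  grip: [-1, -1, -1, -1, -1, -1, -1, -1, -1, -1]

```text
time: 9.9
ee_pos: [636.6, 74.9, 295.9]
orientation: [-2.947, -1.074, 0.005]
ft_force: [-4.0, 2.6, -0.1]
gripper_width: 0.3
```

```bash
python3 - <<'E'
from h import *
o=telemetry.get_obs(); print(o['time'],o['ee_pos'],o['ft_force'],push(165,psi(165)),o['joint_positions'])
print(rows(plan(range(170,341,5),296.)))
E
```

```text
9.9 [636.62224446  74.92192836 295.86587568] [-3.98201619  2.59113359 -0.07877918] [638.95804681  72.60394969] [ 0.0493013   0.36799333  1.26860536  0.00346831  1.50926583 -0.65002775]
now [636.6  74.9 295.9] tilt 0.32
[[0.1,0.4,-0.01],[0.09,0.26,0.0],[0.09,0.27,0.0],[0.09,0.26,0.0],[0.08,0.27,0.0],[0.09,0.26,0.0],[0.09,0.27,0.0],[0.08,0.26,0.0],[0.09,0.27,0.0],[0.08,0.26,0.0]] 
  [0.95, 0.98, 0.98, 0.97, 0.98, 0.97, 0.98, 0.98, 0.97, 0.98]
[[0.09,0.27,0.0],[0.08,0.26,0.0],[0.08,0.27,0.0],[0.09,0.26,0.0],[0.08,0.27,0.0],[0.08,0.26,0.0],[0.08,0.27,0.0],[0.08,0.26,0.0],[0.08,0.27,0.0],[0.08,0.26,0.0]] 
  [0.98, 0.97, 0.98, 0.97, 0.98, 0.98, 0.97, 0.98, 0.98, 0.97]
[[0.08,0.27,0.0],[0.08,0.26,0.0],[0.08,0.27,0.0],[0.07,0.26,0.0],[0.08,0.27,0.0],[0.08,0.26,0.0],[0.07,0.27,0.0],[0.08,0.26,0.0],[0.07,0.27,0.0],[0.07,0.26,0.0]] 
  [0.98, 0.97, 0.98, 0.98, 0.97, 0.98, 0.98, 0.97, 0.98, 0.97]
[[0.08,0.27,0.0],[0.07,0.26,0.0],[0.07,0.27,0.0],[0.08,0.26,0.0],[0.07,0.27,0.0]] 
  [0.98, 0.98, 0.97, 0.98, 0.98]
[np.float64(570.2326750895486), np.float64(-70.84246316470038), np.float64(296.11587567972174), np.float64(-220.69384006921263)]
```

>>> apply_moves:
  linear:
    - [0.09, 0.27, 0]
    - [0.09, 0.26, 0]
    - [0.09, 0.27, 0]
    - [0.09, 0.26, 0]
    - [0.08, 0.27, 0]
    - [0.09, 0.26, 0]
    - [0.09, 0.27, 0]
    - [0.08, 0.26, 0]
    - [0.09, 0.27, 0]
    - [0.08, 0.26, 0]
  turn:
    - [0, 0, 0.97]
    - [0, 0, 0.98]
    - [0, 0, 0.98]
    - [0, 0, 0.97]
    - [0, 0, 0.98]
    - [0, 0, 0.97]
    - [0, 0, 0.98]
    - [0, 0, 0.98]
    - [0, 0, 0.97]
    - [0, 0, 0.98]
  grip: [-1, -1, -1, -1, -1, -1, -1, -1, -1, -1]

```text
time: 10.9
ee_pos: [678.2, 21.1, 295.4]
orientation: [-3.128, 0.239, 0.004]
ft_force: [0.4, 5.3, -2.5]
gripper_width: 0.2
```

>>> apply_moves:
  linear:
    - [0.09, 0.27, 0]
    - [0.08, 0.26, 0]
    - [0.08, 0.27, 0]
    - [0.09, 0.26, 0]
    - [0.08, 0.27, 0]
    - [0.08, 0.26, 0]
    - [0.08, 0.27, 0]
    - [0.08, 0.26, 0]
    - [0.08, 0.27, 0]
    - [0.08, 0.26, 0]
  turn:
    - [0, 0, 0.98]
    - [0, 0, 0.97]
    - [0, 0, 0.98]
    - [0, 0, 0.97]
    - [0, 0, 0.98]
    - [0, 0, 0.98]
    - [0, 0, 0.97]
    - [0, 0, 0.98]
    - [0, 0, 0.98]
    - [0, 0, 0.97]
  grip: [-1, -1, -1, -1, -1, -1, -1, -1, -1, -1]

```text
time: 11.9
ee_pos: [664.1, -45.0, 295.8]
orientation: [-2.75, 1.511, 0.001]
ft_force: [3.9, 1.9, -1.6]
gripper_width: 0.4
```

```bash
python3 - <<'E'
from h import *
o=telemetry.get_obs(); print(o['time'],o['ee_pos'],o['ft_force'],push(265,psi(265)),o['joint_positions'])
print(rows(plan(range(270,341,5),296.)))
E
```

```text
11.9 [664.07882686 -45.01375608 295.80818253] [ 3.86026886  1.92844046 -1.58561364] [663.51312529 -47.14382373] [-0.13309932  0.4015508   1.21531323  0.00361655  1.5237168   0.87121799]
now [664.1 -45.  295.8] tilt 0.21
[[0.14,0.33,-0.01],[0.08,0.26,0.0],[0.08,0.27,0.0],[0.07,0.27,0.0],[0.08,0.26,0.0],[0.08,0.27,0.0],[0.07,0.26,0.0],[0.08,0.27,0.0],[0.07,0.26,0.0],[0.07,0.27,0.0]] 
  [0.96, 0.97, 0.98, 0.98, 0.97, 0.98, 0.97, 0.98, 0.98, 0.97]
[[0.08,0.26,0.0],[0.07,0.27,0.0],[0.07,0.26,0.0],[0.07,0.27,0.0],[0.08,0.26,0.0]] 
  [0.98, 0.98, 0.97, 0.98, 0.97]
[np.float64(570.2695165098331), np.float64(-70.90607572077637), np.float64(296.058182528685), np.float64(-220.65260290081716)]
```

>>> apply_moves:
  linear:
    - [0.08, 0.27, 0]
    - [0.08, 0.26, 0]
    - [0.08, 0.27, 0]
    - [0.07, 0.27, 0]
    - [0.08, 0.26, 0]
    - [0.08, 0.27, 0]
    - [0.07, 0.26, 0]
    - [0.08, 0.27, 0]
    - [0.07, 0.26, 0]
    - [0.07, 0.27, 0]
  turn:
    - [0, 0, 0.97]
    - [0, 0, 0.97]
    - [0, 0, 0.98]
    - [0, 0, 0.98]
    - [0, 0, 0.97]
    - [0, 0, 0.98]
    - [0, 0, 0.97]
    - [0, 0, 0.98]
    - [0, 0, 0.98]
    - [0, 0, 0.97]
  grip: [-1, -1, -1, -1, -1, -1, -1, -1, -1, -1]

```text
time: 12.9
ee_pos: [604.8, -76.8, 296.4]
orientation: [-1.881, 2.513, -0.003]
ft_force: [4.1, -1.2, -3.0]
gripper_width: -0.0
```

>>> apply_moves:
  linear:
    - [0.08, 0.26, 0]
    - [0.07, 0.27, 0]
    - [0.07, 0.26, 0]
    - [0.07, 0.27, 0]
    - [0, 0, 0]
    - [0, 0, 0]
    - [0, 0, 0]
  turn:
    - [0, 0, 0.98]
    - [0, 0, 0.98]
    - [0, 0, 0.97]
    - [0, 0, 0.98]
    - [0, 0, 0]
    - [0, 0, 0]
    - [0, 0, 0]
  grip: [-1, -1, -1, -1, -1, -1, -1]

```text
time: 13.6
ee_pos: [576.1, -73.0, 296.8]
orientation: [1.435, -2.794, 0.0]
ft_force: [0.5, -0.1, 0.3]
gripper_width: 0.2
```

```bash
python3 - <<'E'
from h import *
o=telemetry.get_obs(); print(o['time'],o['ee_pos'],o['ft_force'],push(335,psi(335)),psi(335),np.degrees(o['joint_positions']))
a=camera('side');b=camera('top'); crop('s',a,285,130,80,70,6,'s3'); crop('t',b,285,150,80,70,6,'t3')
cv2.imwrite('pics/both3.png',np.vstack([cv2.imread('pics/s3.png')[:,:], ]))
# expected handle top in the side crop at several angles
for th in (325,330,335,340,360):
    ph=PH0-th; print(th,(proj('side',[[*(C0+75*u(ph)),329-.5*0]])-[285,130])*6)
E
```

```text
13.6 [576.12978573 -72.98880416 296.83600885] [ 0.47070946 -0.11301416  0.25908324] [576.72920249 -73.23011732] -215.79322033898302 [-1.13752873e+01  1.58983871e+01  8.03558690e+01 -1.94173962e-02
  8.37635559e+01  1.14253708e+02]
325 [[263.76336488 133.64035151]]
330 [[269.91677043 137.98453249]]
335 [[275.28511342 142.58420469]]
340 [[279.82193567 147.40871061]]
360 [[288.90370661 168.26819517]]
```

View pics/s3.png

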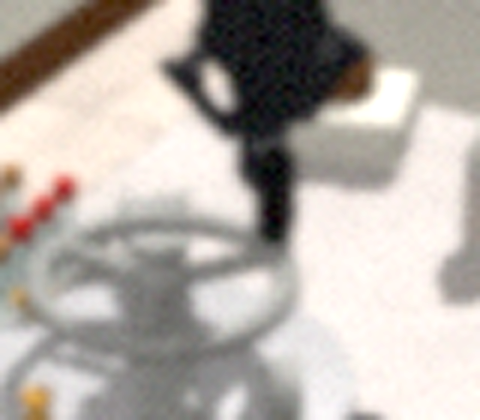

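>>> apply_moves:
  linear:
    - [0.08, 0.26, 0]
    - [0.07, 0.27, 0]
    - [0.07, 0.26, 0]
    - [0.07, 0.24, 0]
    - [0, 0, 0]
    - [0, 0, 0]
    - [0, -0.5, 0]
    - [0, -0.5, 0]
    - [0, 0, -0.5]
    - [0, 0, -1]
  turn:
    - [0, 0, 0.98]
    - [0, 0, 0.98]
    - [0, 0, 0.97]
    - [0, 0, 0.98]
    - [0, 0, 0]
    - [0, 0, 0]
    - [0, 0, 0]
    - [0, 0, 0]
    - [0, 0, 0]
    - [0, 0, 0]
  grip: [-1, -1, -1, -1, -1, -1, -1, -1, -1, -1]

```text
time: 14.7
ee_pos: [565.7, -82.3, 333.0]
orientation: [0.935, -2.994, -0.003]
ft_force: [0.4, -0.6, 0.7]
gripper_width: 0.2
```

>>> apply_moves:
  linear:
    - [0, 0, -1]
    - [0, 0, -1]
    - [0, -1, -0.5]
    - [0, -1, 0]
    - [0, -1, 0]
    - [0, -1, 0]
    - [0, -1, 0]
    - [0, -1, 0]
    - [0, -1, 0]
    - [0, 0, 0]
  turn:
    - [0, 0, 0]
    - [0, 0, 0]
    - [0, 0, 0]
    - [0, 0, 0]
    - [0, 0, 0]
    - [0, 0, 0]
    - [0, 0, 0]
    - [0, 0, 0]
    - [0, 0, 0]
    - [0, 0, 0]
  grip: [-1, -1, -1, -1, -1, -1, -1, -1, -1, -1]

```text
time: 15.7
ee_pos: [667.6, -228.8, 396.3]
orientation: [0.934, -2.999, 0.003]
ft_force: [-0.4, 0.2, -0.4]
gripper_width: 0.1
```

```bash
cat > look.py <<'E'
from h import *
import sys
k=sys.argv[1]
def avg(n,m=4): return np.mean([camera(n).astype(float) for _ in range(m)],0)
o=telemetry.get_obs(); print(o['time'],o['ee_pos'],o['ft_force'])
S=avg('side',3);T=avg('top',3); np.savez(f'pics/{k}.npz',S=S,T=T)
i0={'side':cv2.imread('pics/side0.png')[:,:,::-1].astype(float),'top':cv2.imread('pics/top0.png')[:,:,::-1].astype(float)}
def hx(im,n):
    # darkness-weighted centroid of the black handle
    x,y,w,h=(326,206,24,18) if n=='top' else (322,150,20,28)
    g=im[y:y+h,x:x+w].max(2); wt=np.clip(75-g,0,45); yy,xx=np.mgrid[:h,:w]
    return np.array([(wt*xx).sum(),(wt*yy).sum()])/wt.sum()+[x,y],wt.sum()
for n,im in(('side',S),('top',T)):
    a,b=hx(i0[n],n),hx(im,n); print(n,a,b)
    for th,dz in((0,0),(-10,4),(-5,4),(0,4)):
        c=C0+75*u(PH0-th); p=proj(n,[[*c,302-dz]])[0]-proj(n,[[*(C0+75*u(PH0)),302]])[0]; print('  th',th,'dz',dz,'shift',p.round(2))
    print('  seen shift',(b[0]-a[0]).round(2))
crop('s',S.astype('uint8'),300,140,60,50,6,k+'s');crop('t',T.astype('uint8'),300,170,60,60,6,k+'t')
a=cv2.imread(f'pics/{k}s.png');b=cv2.imread(f'pics/{k}t.png'); a=cv2.copyMakeBorder(a,0,60,0,0,0); cv2.imwrite(f'pics/{k}.png',np.hstack([a,b]))
E
python3 look.py k4
```

```text
15.7 [ 667.62246415 -228.77959751  396.28327291] [-0.37654301  0.17842381 -0.44216305]
side (array([332.55803955, 165.09630267]), np.float64(3489.0)) (array([332.409394  , 165.32771132]), np.float64(3399.333333333333))
  th 0 dz 0 shift [0. 0.]
  th -10 dz 4 shift [-0.46 -0.82]
  th -5 dz 4 shift [-0.16  0.08]
  th 0 dz 4 shift [-0.02  0.99]
  seen shift [-0.15  0.23]
top (array([336.6392286 , 213.79444967]), np.float64(2126.0)) (array([338.50101946, 212.9334569 ]), np.float64(1798.3333333333333))
  th 0 dz 0 shift [0. 0.]
  th -10 dz 4 shift [ 3.51 -2.42]
  th -5 dz 4 shift [ 1.78 -1.07]
  th 0 dz 4 shift [-0.06  0.11]
  seen shift [ 1.86 -0.86]
```

View pics/k4.png

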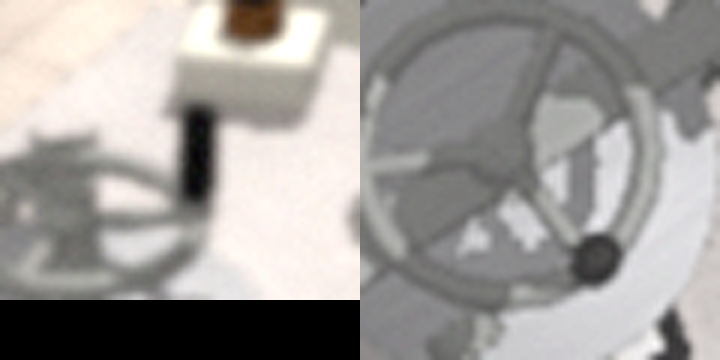

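```bash
python3 - <<'E'
from h import *
d=np.load('pics/k4.npz')
i0={'side':cv2.imread('pics/side0.png')[:,:,::-1].astype(float),'top':cv2.imread('pics/top0.png')[:,:,::-1].astype(float)}
np.set_printoptions(linewidth=200)
print(i0['top'][206:222,328:348].max(2).astype(int)); print(d['T'][206:222,328:348].max(2).astype(int))
for n,k in(('side','S'),('top','T')):
  for thr in (45,55,65,75):
    r=[]
    for im in (i0[n],d[k]):
        x,y,w,h=(331,207,16,14) if n=='top' else (326,152,14,26)
        g=im[y:y+h,x:x+w].max(2); wt=np.clip(thr-g,0,20); yy,xx=np.mgrid[:h,:w]
        r.append(np.array([(wt*xx).sum(),(wt*yy).sum()])/wt.sum()+[x,y])
    print(n,thr,r[0].round(2),r[1].round(2),(r[1]-r[0]).round(2))
E
```

```text
[[107  85  83  92  97  88  77  77  76  78 104 125 126 107  80  77  91 102  92  96]
 [119  96  78  88  97  95  84  77  75  78 111 129 121  94  77  87  99  96  89 105]
 [120 112  89  80  92  97  91  78  74  84 113 123 105  86  84  94 101  91  92 115]
 [121 121  99  75  83  95  97  81  64  75  92  91  75  82  94 101  97  88 102 125]
 [119 110  88  67  73  88  90  68  49  43  46  46  52  71  94 100  90  88 111 126]
 [111  91  78  72  70  74  69  48  38  38  42  39  36  54  84  89  86 102 120 125]
 [ 92  81  78  78  73  57  46  41  41  45  44  45  42  47  73  85  95 115 123 122]
 [ 76  77  80  78  77  61  44  39  42  45  43  43  43  39  72  96 117 124 126 124]
 [ 79  79  80  78  75  62  44  37  40  40  45  44  41  47  86 114 124 124 125 123]
 [ 74  74  73  72  71  58  41  39  40  45  42  43  38  67 108 123 125 124 122 125]
 [ 64  68  69  68  70  61  46  35  38  37  36  36  43  90 120 124 122 124 122 122]
 [ 66  68  69  68  68  64  49  41  39  34  35  54  81 113 124 123 123 123 123 125]
 [ 84  83  80  80  76  72  72  69  68  68  69  91 114 123 122 121 121 122 122 123]
 [ 89  88  85  83  84
[... 1285 characters left out ...]
8 138 137 138 137 136]
 [100  97  96  92  90  92 104 115 127 137 139 138 137 138 137 135 136 137 137 137]
 [ 90  92  89  92 104 113 126 134 136 137 136 136 138 137 136 135 136 136 136 135]
 [111 113 114 118 127 133 135 135 134 135 136 134 135 135 136 135 135 135 136 137]]
side 45 [332.55 165.06] [332.45 165.21] [-0.1   0.14]
side 55 [332.56 164.98] [332.4  165.33] [-0.16  0.35]
side 65 [332.61 165.08] [332.39 165.36] [-0.22  0.28]
side 75 [332.56 165.17] [332.41 165.35] [-0.16  0.18]
top 45 [337.22 214.31] [338.43 213.46] [ 1.21 -0.85]
top 55 [337.26 213.79] [338.63 213.01] [ 1.36 -0.78]
top 65 [337.22 213.57] [338.65 212.79] [ 1.42 -0.78]
top 75 [336.83 213.64] [338.48 212.88] [ 1.66 -0.76]
```

Both cameras put the wheel about 4° short of a full turn. I'll go back by the same path and creep the rest.

>>> apply_moves:
  linear:
    - [0, 1, 0]
    - [0, 1, 0]
    - [0, 1, 0]
    - [0, 1, 0]
    - [0, 1, 0]
    - [0, 1, 0]
    - [0, 1, 0]
    - [0, 0, 1]
    - [0, 0, 1]
    - [0, 0, 1]
  turn:
    - [0, 0, 0]
    - [0, 0, 0]
    - [0, 0, 0]
    - [0, 0, 0]
    - [0, 0, 0]
    - [0, 0, 0]
    - [0, 0, 0]
    - [0, 0, 0]
    - [0, 0, 0]
    - [0, 0, 0]
  grip: [-1, -1, -1, -1, -1, -1, -1, -1, -1, -1]

```text
time: 17.0
ee_pos: [565.9, -80.9, 322.3]
orientation: [-0.939, 2.997, -0.004]
ft_force: [0.4, -0.2, 0.0]
gripper_width: 0.1
```

>>> apply_moves:
  linear:
    - [0, 0, 0.6]
    - [0, 0, 0.4]
    - [0, 0.3, 0]
    - [0, 0.3, 0]
    - [0, 0.2, 0]
    - [0, 0.08, 0]
    - [0, 0, 0]
    - [0, 0, 0]
    - [0, 0, 0]
  turn:
    - [0, 0, 0]
    - [0, 0, 0]
    - [0, 0, 0]
    - [0, 0, 0]
    - [0, 0, 0]
    - [0, 0, 0]
    - [0, 0, 0]
    - [0, 0, 0]
    - [0, 0, 0]
  grip: [-1, -1, -1, -1, -1, -1, -1, -1, -1]

```text
time: 17.9
ee_pos: [554.2, -64.1, 297.0]
orientation: [0.937, -2.998, 0.003]
ft_force: [-0.2, 0.3, 0.7]
gripper_width: 0.2
```

```bash
python3 - <<'E'
from h import *
o=telemetry.get_obs(); M=R.from_rotvec(o['orientation']).as_matrix()
print(o['time'],o['ee_pos'],o['ft_force'],M[:2,1],[push(t,psi(t)) for t in(352,355,356,360)],psi(355),np.degrees(np.arctan2(M[1,1],M[0,1]))-360)
E
```

```text
17.9 [554.1660489  -64.14587771 296.97390661] [-0.21635684  0.33513369  0.7456024 ] [-0.56954425  0.82195935] [array([555.98008987, -62.78429041]), array([552.68559055, -60.32825475]), array([551.61674386, -59.47193582]), array([547.49647908, -55.86553523])] -235.31864406779658 -235.28150572107563
```

>>> apply_moves:
  linear:
    - [0, 0.04, 0]
    - [0, 0.04, 0]
    - [0, 0.04, 0]
    - [0, 0.04, 0]
  turn:
    - [0, 0, 0]
    - [0, 0, 0.3]
    - [0, 0, 0]
    - [0, 0, 0]
  grip: [-1, -1, -1, -1]

```text
time: 18.3
ee_pos: [552.2, -61.4, 296.8]
orientation: [0.898, -3.01, 0.005]
ft_force: [2.0, -4.1, -1.5]
gripper_width: -0.1
```

>>> apply_moves:
  linear:
    - [0, 0.04, 0]
    - [0, 0.04, 0]
  turn:
    - [0, 0, 0.2]
    - [0, 0, 0]
  grip: [-1, -1]

```text
time: 18.5
ee_pos: [551.1, -59.6, 296.8]
orientation: [0.87, -3.018, 0.004]
ft_force: [2.1, -3.5, -1.8]
gripper_width: 0.0
```

>>> apply_moves:
  linear:
    - [0.02, 0.04, 0]
    - [0, 0, 0]
  turn:
    - [0, 0, 0.2]
    - [0, 0, 0]
  grip: [-1, -1]

```text
time: 18.7
ee_pos: [549.7, -58.4, 296.7]
orientation: [0.844, -3.025, 0.002]
ft_force: [2.6, -3.7, -1.8]
gripper_width: -0.1
```

Creeping contact is at about 4.5 N. I'm backing off to measure again.

>>> apply_moves:
  linear:
    - [0, -0.5, 0]
    - [0, -0.5, 0]
    - [0, 0, -1]
    - [0, 0, -1]
    - [0, 0, -1]
    - [0, 0, -1]
    - [0, -1, 0]
    - [0, -1, 0]
    - [0, -1, 0]
    - [0, -1, 0]
  turn:
    - [0, 0, 0]
    - [0, 0, 0]
    - [0, 0, 0]
    - [0, 0, 0]
    - [0, 0, 0]
    - [0, 0, 0]
    - [0, 0, 0]
    - [0, 0, 0]
    - [0, 0, 0]
    - [0, 0, 0]
  grip: [-1, -1, -1, -1, -1, -1, -1, -1, -1, -1]

```text
time: 19.7
ee_pos: [615.1, -166.4, 397.0]
orientation: [0.845, -3.025, 0.001]
ft_force: [0.1, -0.0, 0.7]
gripper_width: 0.3
```

>>> apply_moves:
  linear:
    - [0, -1, 0]
    - [0, -1, 0]
    - [0, -1, 0]
    - [0, 0, 0]
    - [0, 0, 0]
  turn:
    - [0, 0, 0]
    - [0, 0, 0]
    - [0, 0, 0]
    - [0, 0, 0]
    - [0, 0, 0]
  grip: [-1, -1, -1, -1, -1]

```text
time: 20.2
ee_pos: [653.5, -230.1, 396.1]
orientation: [0.843, -3.024, -0.001]
ft_force: [-0.2, -1.0, 0.3]
gripper_width: 0.4
```

```bash
python3 look.py k5 | head -1; cat > cmp.py <<'E'
from h import *
import sys
from scipy.optimize import least_squares
i0={'side':cv2.imread('pics/side0.png')[:,:,::-1].astype(float),'top':cv2.imread('pics/top0.png')[:,:,::-1].astype(float)}
for key in sys.argv[1:]:
  d=np.load(f'pics/{key}.npz')
  for n,k in(('side','S'),('top','T')):
    for thr in (50,58,65):
      r=[]
      for im in (i0[n],d[k]):
        x,y,w,h=(331,207,16,14) if n=='top' else (326,152,14,26)
        g=im[y:y+h,x:x+w].max(2); wt=np.clip(thr-g,0,20); yy,xx=np.mgrid[:h,:w]
        r.append(np.array([(wt*xx).sum(),(wt*yy).sum()])/wt.sum()+[x,y])
      s=r[1]-r[0]; z=331 if n=='top' else 302
      f=lambda t:(proj(n,[[*(C0+75*u(PH0-t[0])),z-4]])-proj(n,[[*(C0+75*u(PH0)),z]]))[0]-s
      q=least_squares(f,[-2.]); print(key,n,thr,s.round(2),'th',q.x.round(2),'res',q.fun.round(2))
E
python3 cmp.py k4 k5
```

```text
20.2 [ 653.45406005 -230.07899251  396.06570192] [-0.17464353 -1.04866504  0.33645943]
k4 side 50 [-0.13  0.25] th [-4.08] res [ 0. -0.]
k4 side 58 [-0.17  0.36] th [-3.54] res [ 0.07 -0.01]
k4 side 65 [-0.22  0.28] th [-3.98] res [ 0.1  -0.02]
k4 top 50 [ 1.31 -0.81] th [-3.69] res [0.03 0.05]
k4 top 58 [ 1.37 -0.77] th [-3.75] res [-0.01 -0.01]
k4 top 65 [ 1.42 -0.78] th [-3.87] res [-0.02 -0.02]
k5 side 50 [-0.08  0.88] th [-0.62] res [ 0.05 -0.  ]
k5 side 58 [-0.09  0.88] th [-0.65] res [ 0.06 -0.  ]
k5 side 65 [-0.07  0.85] th [-0.78] res [ 0.03 -0.  ]
k5 top 50 [ 0.38 -0.32] th [-1.35] res [0.08 0.13]
k5 top 58 [ 0.31 -0.16] th [-1.04] res [0.03 0.04]
k5 top 65 [ 0.32 -0.07] th [-0.95] res [-0.02 -0.03]
```

```bash
python3 - <<'E'
from h import *
cv2.imwrite('pics/end.png',camera('top')[:,:,::-1])
E
```

```text
(no output)
```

View pics/end.png

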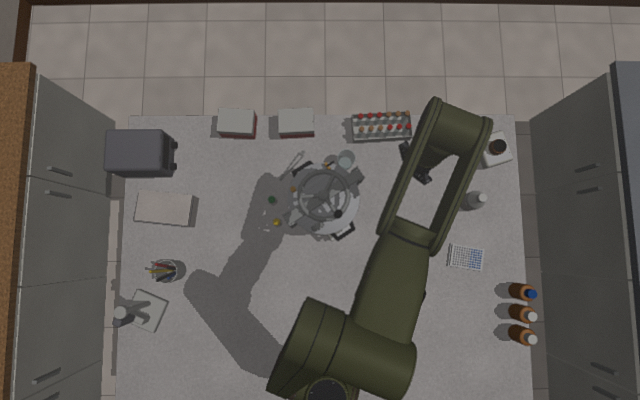

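The handle is back at (338,213), and the vials, beaker, tweezers, plate, box, pot and bottle are where they were. The hand is clear.

```bash
python3 -c "
from workcell import env; print(env.finish_job())"
```

```text
the job is handed in; nothing more can be done
None
```

I pushed the wheel one full turn clockwise with the closed fingertips, without gripping the handle. I then drew the hand clear and handed the job in at about 20 s.

- **Push force:** the wrist read about 4–6 N whenever I checked it while pushing.
- **Final angle:** I compared the last pictures with the first ones. The side camera put the handle about 0.7° short of one full turn and the top camera about 1.1° short. The two agree to within roughly the measuring noise, and neither shows an overshoot. I judged a further nudge not worth the risk of going past.
- **Bystanders:** by eye in the last top view, every listed item stands where it was.
- **Joint 6 near its limit:** on the first approach joint 6 read about -2.68 rad, its stated limit. I turned it back by 4° right away, but I can't tell whether it slightly passed the limit.

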